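# Load the UV exposure unit and set its exposure collar

### The job

Get the small UV exposure unit going: fold its amber lid back past upright, lay every plate from the blue mat flat on the glass bed inside the unit, side by side and not on top of one another, then fold the lid fully shut. Only when the lid is shut, turn the black exposure collar on the grey controller to 7 and leave it clicked in there, without disturbing the ink jars, tape roll and squeegee standing about.

Things in the scene. Friction and masses are not known exactly. Their poses are not given: they have to be found in the camera images.
- plate1: One of up to four identical plates to expose (some may be absent: None). Flat rectangular block 62 x 40 x 12 mm, pale wood core with green coating on both broad faces, 60 g. Origin at its centre (6 mm above what it lies on); x along its 62 mm length, y along its 40 mm width, z through its thickness; either broad face may be up. It starts lying loose on the blue mat.
- plate2: One of up to four identical plates to expose (some may be absent: None). Flat rectangular block 62 x 40 x 12 mm, pale wood core with green coating on both broad faces, 60 g. Origin at its centre (6 mm above what it lies on); x along its 62 mm length, y along its 40 mm width, z through its thickness; either broad face may be up. It starts lying loose on the blue mat.
- plate3: One of up to four identical plates to expose (some may be absent: None). Flat rectangular block 62 x 40 x 12 mm, pale wood core with green coating on both broad faces, 60 g. Origin at its centre (6 mm above what it lies on); x along its 62 mm length, y along its 40 mm width, z through its thickness; either broad face may be up. It starts lying loose on the blue mat.
- plate4: One of up to four identical plates to expose (some may be absent: None). Flat rectangular block 62 x 40 x 12 mm, pale wood core with green coating on both broad faces, 60 g. Origin at its centre (6 mm above what it lies on); x along its 62 mm length, y along its 40 mm width, z through its thickness; either broad face may be up. It starts lying loose on the blue mat.
- unit: Green exposure unit fixed to the table (place, yaw vary): open-topped box 210 mm (its x) by 200 mm (y), rim 70 mm high. Origin: centre of its underside, z up. Walls 8 mm thick, 25 mm high above the flat 194 x 184 mm glass bed inside, which is 45 mm above the table. The lid's hinge runs along x on the +y side, the lid's handle on the -y side.
- bed (a point): Centre of the glass bed's upper surface, 45 mm above the table. Four plates fit on the bed two by two (e.g. at x +-45 mm, y +-42 mm, long side along x). Axes as the unit's (x along the hinge, y towards the hinge, z up).
- lid (a joint): Angle of the amber, black-framed lid, 210 x 200 x 10 mm, 0.35 kg: 0 = fully shut, flat on the rim; pi/2 = upright; stops at 2.0 rad, leaning back beyond the hinge. The hinge is stiff: the lid stays at any angle, moving it takes about 2 to 6 N at the bar. It starts partly open (0.3 to 0.9).
- lid_hinge (a point): Point on the lid's hinge line, in the middle of its length, 75.5 mm above the table, 100 mm from the unit's centre towards the unit's +y; fixed to the unit, axes as the unit's.
- lid_bar (a point): Middle of the lid's handle: round steel bar 12 mm thick, 100 mm long, parallel to the hinge, on two 10 mm prongs (90 mm apart) in the lid's plane, 240 mm from the hinge line, 40 mm beyond the lid's edge. With the lid at angle t it lies at lid_hinge + 240 mm x (-cos t along unit y, sin t up). It can be pinched from above at every lid angle and turns between the fingers as the lid folds.
- controller: Grey controller box 120 x 120 x 55 mm, fixed to the table (place, yaw vary); origin at the centre of its underside, z up. On its top 11 ticks, 30 degrees apart, surround the collar: value 0 is the long red tick (150 degrees counter-clockwise from the controller's x, from above); 1 to 10 follow clockwise in black; 5 (towards the controller's x) and 10 are long ticks.
- collar_top (a point): Centre of the collar's top face, on its axis, 92 mm above the table. The collar is a black ribbed cylinder 48 mm in diameter, 36 mm high, axis vertical, standing on the controller; a white line from the centre to the rim of its top and down its side points at the value. Grip it across its diameter from above and turn.
- collar (a joint): Angle of the collar, rad: value x pi/6 (30 degrees per value; 0 to 10), growing clockwise seen from above. It clicks at every whole value (detents of about 0.08 N m) and when let go settles into the nearest click. It starts at 0, 1, 2 or 3. Value 7 is 3.665 rad.
- mat: Blue mat, 220 (x) x 230 (y) x 3 mm, fixed to the table (place and yaw vary), where the plates lie at the start; origin at the centre of its underside.
- ink_black: Bystander: black ink jar, 68 mm in diameter, 90 mm high; origin at the centre of its underside.
- ink_blue: Bystander: blue ink jar with a white cap, 56 mm in diameter, 75 mm high; origin at the centre of its underside.
- tape: Bystander: roll of paper tape lying flat, 90 mm in diameter, 24 mm high; origin at the centre of its underside.
- squeegee: Bystander: wooden squeegee with a rubber blade, 65 x 160 x 45 mm, lying; origin at the centre of the underside of its wooden bar.
Things that resemble listed ones, but are neither listed nor needed, are in the scene too. Leave any purple look-alike of the plate1 alone. Leave any purple look-alike of the plate2 alone.

How it is judged:
On the way, in this order (a step that is already met when the one before it is completed fails the run):
1. the lid has been folded back past upright (value of joint lid above 1.571 rad), for 0.2 s.
2. every plate lies flat on the bed, released (x of plate1 in the frame of bed between -0.09 and 0.09 m and y of plate1 in the frame of bed between -0.088 and 0.088 m and z of plate1 in the frame of bed between 0.001 and 0.0105 m and x of plate2 in the frame of bed between -0.09 and 0.09 m and y of plate2 in the frame of bed between -0.088 and 0.088 m and z of plate2 in the frame of bed between 0.001 and 0.0105 m and x of plate3 in the frame of bed between -0.09 and 0.09 m and y of plate3 in the frame of bed between -0.088 and 0.088 m and z of plate3 in the frame of bed between 0.001 and 0.0105 m and x of plate4 in the frame of bed between -0.09 and 0.09 m and y of plate4 in the frame of bed between -0.088 and 0.088 m and z of plate4 in the frame of bed between 0.001 and 0.0105 m and linear speed of each of plate1, plate2, plate3, plate4 below 0.03 m/s and contact force between each of plate1, plate2, plate3, plate4 and the fingers below 0.1 N), for 0.2 s.
3. the lid is folded fully shut over the plates (value of joint lid below 0.06 rad and x of plate1 in the frame of bed between -0.09 and 0.09 m and y of plate1 in the frame of bed between -0.088 and 0.088 m and z of plate1 in the frame of bed between 0.001 and 0.0105 m and x of plate2 in the frame of bed between -0.09 and 0.09 m and y of plate2 in the frame of bed between -0.088 and 0.088 m and z of plate2 in the frame of bed between 0.001 and 0.0105 m and x of plate3 in the frame of bed between -0.09 and 0.09 m and y of plate3 in the frame of bed between -0.088 and 0.088 m and z of plate3 in the frame of bed between 0.001 and 0.0105 m and x of plate4 in the frame of bed between -0.09 and 0.09 m and y of plate4 in the frame of bed between -0.088 and 0.088 m and z of plate4 in the frame of bed between 0.001 and 0.0105 m), for 0.2 s.
4. with the lid shut, the collar is at 7 (value of joint lid below 0.06 rad and value of joint collar between 3.54519 and 3.78519 rad), for 0.2 s.
At the end, for the whole second after the job is handed in: Every plate present lies flat on the glass bed (centre within 90 mm in x and 88 mm in y of the bed's centre, not stacked: centre less than 10.5 mm above the bed) and at rest, the lid is shut (below 0.06 rad) and the collar rests at 7 (3.665 rad, within 0.12) (all of step 4 and x of plate1 in the frame of bed between -0.09 and 0.09 m and y of plate1 in the frame of bed between -0.088 and 0.088 m and z of plate1 in the frame of bed between 0.001 and 0.0105 m and x of plate2 in the frame of bed between -0.09 and 0.09 m and y of plate2 in the frame of bed between -0.088 and 0.088 m and z of plate2 in the frame of bed between 0.001 and 0.0105 m and x of plate3 in the frame of bed between -0.09 and 0.09 m and y of plate3 in the frame of bed between -0.088 and 0.088 m and z of plate3 in the frame of bed between 0.001 and 0.0105 m and x of plate4 in the frame of bed between -0.09 and 0.09 m and y of plate4 in the frame of bed between -0.088 and 0.088 m and z of plate4 in the frame of bed between 0.001 and 0.0105 m and linear speed of each of plate1, plate2, plate3, plate4 below 0.03 m/s); the robot touches nothing.
It fails at once if the collar is turned beyond 4 while the lid stands open (above 0.25 rad) (value of joint collar above 2.25147 rad and value of joint lid above 0.25 rad).
It fails at once if a bystander is moved more than 5 cm or tipped over (distance of any of ink_black, ink_blue, tape, squeegee from where it was at the start of the episode above 0.05 m or angle between any of ink_black, ink_blue, tape, squeegee's own z axis and vertical above 0.5 rad).
Of plate1, plate2, plate3, plate4 only 2 to 4 are there at a start; the rules pass over those that are not, and their reading is None.
At some moment in a run one of plate1, plate2, plate3, plate4 may be knocked a few centimetres aside while the robot is not near it.
Once in a run the grip may slacken for a moment while it holds something.
It also fails if it takes over 208 s, if anything falls off the work surface, if the arm or the gripper's body presses on something with over 40 N, if the wrist force passes 120 N, or if a joint passes its speed limit or range.

### The arm

A 6-joint arm with a two-finger parallel gripper is mounted at the origin on the work surface. World frame = base frame: x ahead of the robot, y to its left, z up, the work surface at z = 0. Lengths are in m, angles in rad, forces in N, time in s.
With the tool pointing down it reaches from about 0.25 to 0.85 m from the base axis. Payload 12.5 kg.
Tool frame: the origin (TCP) lies on the centre line of the jaws, within the pads' length; the fingertips stand 19 mm ahead of it and the grasp point (between the pads) is the TCP (manip.tip_reach is the distance from the TCP to the fingertips, in m); z points along the fingers, y is the line along which they close (so a half turn about z gives the same grasp; the last joint's range is limited). The gripper opens to 93 mm and grips with 3 to 60 N. Pads are 15 mm wide; open, the fingers measure 128 mm over their backs; the gripper's body (75 mm by 188 mm) begins 65 mm behind the grasp point.
Start: joints at [1.066, 0.351, 1.652, -0, 1.139, -0.085], TCP at [0.224, 0.502, 0.238] pointing down, gripper open.
Joint ranges: [-2.75, 2.75], [-0.79, 2.1], [0.01, 2.65], [-1.57, 4.71], [0.07, 3.14], [-2.87, 2.87]. Speed limits (rad/s): [2.22, 2.22, 2.79, 3.14, 3.14, 3.14].

### API

Orientations are given as a rotation vector (axis times angle).
In Python, from rig import manip gives the robot as it stands.
- The arm moves only by the tool apply_moves, never from a script. Its argument "steps" is one flat list of numbers, 6 for each row, row after row: the shift along the tool's x, y, z in cm, then the turn, a rotation vector about the tool's x, y, z in degrees. In form: [x, y, z, rx, ry, rz, x, y, z, rx, ry, rz, ...]. A call has 1 to 20 rows; each row shifts and turns the commanded pose from where the row before left it, along the tool's axes as they then stand; what a row does not reach is not made up. A row lasts 1/10 s, in which the tool goes at most 50 mm and 8.59 degrees, less where a joint would pass 70% of its speed; a pose out of reach is approached as far as the arm can. A call is refused whole if a number of a shift passes 5 or a number of a turn 8.59, either way. A call with a gripper value outside its range is refused whole. "hand" is the closure, from 0 (fully open) to 1 (shut), set as the call begins (left out, the last holds). The fingers move at their own pace and stop on an object; "force" is the grip in N (left out, the last holds). Time passes only in rows, so rows that do not move let the fingers close. It gives the time, the measured TCP pose, the force, the opening and the grip force at its end, in the units of the state.
- manip.sense(): the state, without advancing time (a new reading comes with each control period).
- manip.camera(name): name is "scene" or "top"; returns (picture, depth): 384x512x3 uint8, red, green, blue; 384x512 float32, m along the optical axis (not along the pixel's ray), 0 where there is no reading.
- manip.camera_info(name): a dict with "mtx" (3x3 intrinsics, pixels), "position" and "rotation" of the camera in the world. Camera axes: x right, y down, z forward; pixel columns grow to the right and rows downward; lengths in m; the calibration is good to about 2 mm. A picture is of the moment at which its call begins. camera_info takes no time and is no camera call.
- manip.sign_off(): hands the job in; it is judged then, once.
The state is a dict: "clock": time; "joint_positions": joint angles; "qvel": joint speeds; "joint_efforts": joint torques, N m; "position": TCP position; "tcp_rot": TCP orientation; "force": force on the tool from outside, world axes, zero at the start; "torque": the same for the moment, N m; "grip_width": finger opening in m; "finger_force": force on a finger pad.
Only numpy, scipy, OpenCV 4.12 (cv2) and the standard library are available. Lean on these libraries where they do the work, as an engineer would, in place of code of your own. Each camera call takes 0.05 s, during which the arm holds its last target. There are 200 camera calls.

## Working session

There is one attempt and no reset: what is moved stays moved. The work goes in short steps, Python scripts to look and compute and a tool call to move; the robot and the scene stay as the last step left them, time stands still between calls to the robot, and variables do not carry over. Pictures are saved under pics/ and viewed, at most 14 in all, crops included, and the job is handed in when it is done.

Besides the shell and the picture viewer there is one more tool, called after "Request:" by a JSON object that holds its "op" and its "data". apply_moves: Moves the arm, as the interface text tells. Its arguments: {"type":"object","properties":{"steps":{"type":"array","items":{"type":"number"}},"hand":{"type":"number"},"force":{"type":"number"}},"required":["steps"]}

```bash
ls; mkdir -p pics
python3 - <<'E'
from rig import manip
import cv2,numpy as np
s=manip.sense();print({k:np.round(v,3) for k,v in s.items()})
for n in("scene","top"):
    p,d=manip.camera(n);cv2.imwrite(f"pics/{n}0.png",p[:,:,::-1]);np.savez(f"{n}0.npz",p=p,d=d)
    i=manip.camera_info(n);print(n,i)
E
```

```text
pics
{'clock': np.float64(0.0), 'joint_positions': array([ 1.066,  0.351,  1.652,  0.   ,  1.139, -0.085]), 'qvel': array([ 0.   , -0.001, -0.   ,  0.001, -0.   ,  0.   ]), 'joint_efforts': array([-1.0000e-03, -4.9733e+01, -2.8526e+01,  7.0000e-02,  2.6000e-02,
       -0.0000e+00]), 'position': array([0.224, 0.502, 0.237]), 'tcp_rot': array([-6.550e-01, -3.072e+00,  2.000e-03]), 'force': array([ 0.457, -0.579, -0.343]), 'torque': array([ 0.   , -0.039,  0.02 ]), 'finger_force': np.float64(0.0), 'grip_width': np.float64(0.093)}
scene {'mtx': array([[430.2136395 ,   0.        , 250.39458998],
       [  0.        , 430.2136395 , 191.73307797],
       [  0.        ,   0.        ,   1.        ]]), 'position': array([1.42822339, 0.76347103, 0.9919321 ]), 'rotation': array([-0.94209141, -2.36323136,  1.14951215])}
top {'mtx': array([[499.727047  ,   0.        , 255.53057737],
       [  0.        , 499.727047  , 191.40437714],
       [  0.        ,   0.        ,   1.        ]]), 'position': array([ 0.50377146, -0.07084416,  1.42309392]), 'rotation': array([-2.18120124,  2.18890944, -0.0742749 ])}
```

View pics/scene0.png

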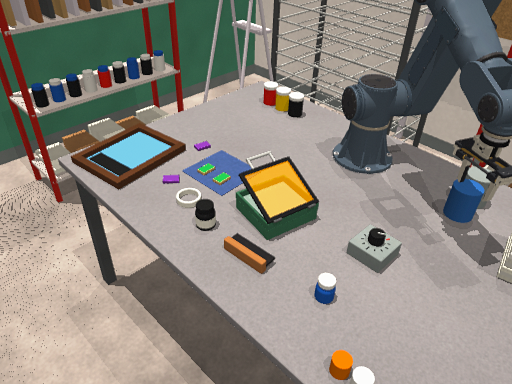

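View pics/top0.png

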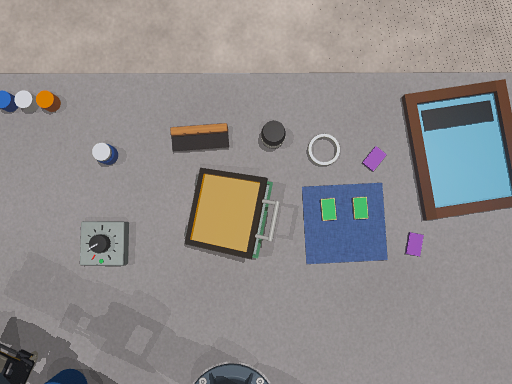

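The scene shows two green plates on the mat: top (329,209) and (360,208). Two purple look-alikes lie off the mat at (374,159) and (415,244). The unit's bar is at about (273,220) and the collar at (100,243). The jars, tape and squeegee stand on the far side.

```bash
cat > h.py <<'E'
import numpy as np,cv2
from scipy.spatial.transform import Rotation as R
from rig import manip
def cloud(n,d):
    i=manip.camera_info(n);K=i["mtx"];v,u=np.mgrid[:384,:512]
    P=np.dstack([(u-K[0,2])/K[0,0]*d,(v-K[1,2])/K[1,1]*d,d])
    return P@R.from_rotvec(i["rotation"]).as_matrix().T+i["position"]
def ray(n,uv,z):
    i=manip.camera_info(n);K=i["mtx"];uv=np.atleast_2d(uv).astype(float)
    c=np.c_[(uv-K[:2,2])/[K[0,0],K[1,1]],np.ones(len(uv))]@R.from_rotvec(i["rotation"]).as_matrix().T
    return i["position"]+c*((z-i["position"][2])/c[:,2:])
def plates(p,z=0.015):
    h=cv2.cvtColor(p,cv2.COLOR_RGB2HSV);m=cv2.inRange(h,(50,150,120),(75,255,255))
    o=[]
    for c in cv2.findContours(m,0,2)[0]:
        if cv2.contourArea(c)>60:
            w=ray("top",c[:,0],z);r=cv2.minAreaRect((w[:,:2]*1000).astype(np.float32))
            b=cv2.boxPoints(r);e=b[1]-b[0];f=b[2]-b[1];l=e if np.hypot(*e)>np.hypot(*f) else f
            o.append((np.array(r[0])/1000,np.round(r[1]),np.degrees(np.arctan2(l[1],l[0]))%180,np.mean(c[:,0],0).round()))
    return o
def tool(T):
    "world delta to target point T in tool axes (cm)"
    s=manip.sense();return R.from_rotvec(s["tcp_rot"]).inv().apply(np.array(T)-s["position"])*100
E
python3 - <<'E'
from h import *
np.set_printoptions(suppress=True,precision=4)
z=np.load("top0.npz");p,d=z["p"],z["d"];C=cloud("top",d);h=cv2.cvtColor(p,cv2.COLOR_RGB2HSV)
for o in plates(p):print("plate",o)
# lid
m=cv2.inRange(h,(15,120,120),(30,255,255))>0;m[:, :180]=0;m[:,280:]=0;m[:165]=0
Q=C[m];c=Q.mean(0);n=np.linalg.svd(Q-c,full_matrices=False)[2][2];n*=np.sign(n[2]);print("lid",len(Q),c,n,"angle",np.arccos(n[2]),"yaw of -horizontal normal",np.degrees(np.arctan2(n[1],n[0])), "resid",np.std((Q-c)@n))
cn=cv2.findContours(m.astype(np.uint8),0,2)[0];cn=max(cn,key=cv2.contourArea);print(cv2.boxPoints(cv2.minAreaRect(cn)).round(1).tolist())
# bar: points with z high right of lid
g=(C[:,:,2]>0.1);sub=np.zeros_like(g);sub[190:250,262:285]=1
g&=sub&(h[:,:,1]<60);print("bar",g.sum());B=C[g];ys,xs=np.nonzero(g)
for a in np.c_[xs,ys,B*1000][::6].round(0):print(a.astype(int).tolist())
# controller top
m=(abs(C[:,:,2]-.055)<.006);s=np.zeros_like(m);s[210:280,70:135]=1;m&=s
r=cv2.minAreaRect((C[m][:,:2]*1000).astype(np.float32));print("ctl",r)
m=(abs(C[:,:,2]-.091)<.008)&s;print("collar",m.sum(),cv2.minEnclosingCircle((C[m][:,:2]*1000).astype(np.float32)),C[m].mean(0))
m=s&(((h[:,:,0]<8)|(h[:,:,0]>172))&(h[:,:,1]>130));print("red",C[m].mean(0),m.sum())
m=s&(C[:,:,2]>.08)&(h[:,:,2]>170);print("white",C[m],m.sum())
m=(C[:,:,2]>.02)&(C[:,:,2]<.3);
cv2.imwrite("pics/ctl.png",cv2.resize(p[205:285,65:145,::-1],None,fx=6,fy=6,interpolation=2))
nn,_,st,ce=cv2.connectedComponentsWithStats(m.astype(np.uint8))
for i in range(1,nn):
    if st[i,4]>60:print(ce[i].round(),st[i])
E
```

```text
plate (array([ 0.5518, -0.2733]), array([56., 34.]), np.float32(4.370406), array([328., 211.]))
plate (array([ 0.5557, -0.3628]), array([34., 54.]), np.float32(179.79979), array([359., 209.]))
lid 3986 [0.5423 0.0116 0.127 ] [0.2112 0.9505 0.228 ] angle 1.3407634898964276 yaw of -horizontal normal 77.47264176287223 resid 0.04122367868911178
[[189.3000030517578, 240.3000030517578], [203.1999969482422, 170.8000030517578], [259.79998779296875, 182.1999969482422], [245.89999389648438, 251.60000610351562]]
bar 297
[262, 190, 596, -85, 158]
[265, 191, 593, -93, 154]
[277, 194, 504, -71, 1423]
[262, 198, 575, -85, 162]
[263, 200, 570, -88, 163]
[269, 200, 570, -103, 168]
[266, 201, 567, -95, 165]
[272, 201, 567, -110, 173]
[262, 202, 565, -85, 163]
[268, 202, 564, -100, 171]
[274, 202, 564, -115, 175]
[265, 203, 563, -93, 159]
[271, 203, 562, -107, 171]
[277, 203, 561, -122, 181]
[274, 204, 559, -115, 176]
[262, 205, 558, -85, 155]
[262, 206, 555, -85, 151]
[282, 206, 504, -71, 1423]
[274, 208, 549, -115, 177]
[275, 209, 547, -117, 179]
[275, 210, 544, -117, 180]
[276, 211, 542, -120, 178]

[... 793 characters left out ...]
), (121.79686737060547, 119.91532135009766), 89.7553939819336)
collar 273 ((459.2967224121094, 350.93853759765625), 24.627023696899414) [0.4598 0.3499 0.092 ]
red [0.4221 0.3739 0.0563] 7
white [[0.4586 0.3539 0.0954]
 [0.4558 0.3604 0.0916]
 [0.4533 0.3645 0.0949]
 [0.4533 0.3621 0.0943]
 [0.4507 0.3667 0.0961]
 [0.448  0.3728 0.0935]] 6
[456. 144.] [ 403   79  109  141 4099]
[ 28. 100.] [  0  90  59  21 918]
[273. 134.] [261 121  25  27 531]
[199. 137.] [ 170  123   59   28 1365]
[324. 149.] [308 134  32  31 265]
[104. 153.] [ 92 143  25  21 407]
[230. 213.] [ 184  168   96   91 6290]
[103. 243.] [  80  221   48   45 2066]
[ 66. 378.] [ 44 371  40  13 354]
[230. 381.] [209 373  44  11 190]
```

View pics/ctl.png

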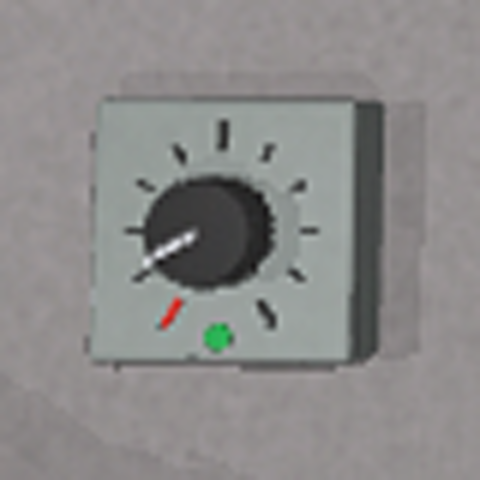

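Pointer lies at value 1 (117° measured, tick 1 at 120°), controller yaw ≈ 0. Next: refine the unit pose from frame edges.

Run:
```python
from h import *
np.set_printoptions(suppress=True,precision=4)
z=np.load("top0.npz");p,d=z["p"],z["d"];C=cloud("top",d);h=cv2.cvtColor(p,cv2.COLOR_RGB2HSV)
s=np.zeros(d.shape,bool);s[160:268,178:272]=1
m=s&(h[:,:,2]<60)
n,l,st,ce=cv2.connectedComponentsWithStats(m.astype(np.uint8));k=1+np.argmax(st[1:,4]);m=l==k
cn=max(cv2.findContours(m.astype(np.uint8),0,2)[0],key=cv2.contourArea)
q=cv2.approxPolyDP(cv2.convexHull(cn),5,True)[:,0];print("frame px",q.tolist())
Q=C[m&(C[:,:,2]<.3)&(C[:,:,2]>.06)];c=np.median(Q,0)
for _ in range(8):
    n=np.linalg.svd(Q-c,full_matrices=False)[2][2];r=abs((Q-c)@n);Q=Q[r<max(.004,2*np.median(r))];c=Q.mean(0)
n*=np.sign(n[2]);print("lid plane",len(Q),c,n,"t",np.arccos(n[2]),"yaw +y dir",np.degrees(np.arctan2(n[1],n[0])),np.std((Q-c)@n))
for a in q:
    i=manip.camera_info("top");w=ray("top",a,0)[0]-i["position"];print(a,i["position"]+w*((c-i["position"])@n)/(w@n))
# green walls px
g=s.copy();g[:,:]=0;g[165:268,178:285]=1
g&=cv2.inRange(h,(60,60,30),(95,255,255))>0
pts=np.c_[np.nonzero(g)[::-1]];print("green",g.sum());e=ray("top",pts,0.07)
r=cv2.minAreaRect((e[:,:2]*1000).astype(np.float32));print(r)
# bar
ys,xs=np.nonzero((h[:,:,1]<40)&(h[:,:,2]>165));k=(ys>206)&(ys<234)&(xs>266)&(xs<284);
w=ray("top",np.c_[xs,ys][k],.172);f=cv2.fitLine((w[:,:2]).astype(np.float32),2,0,.01,.01).ravel();print("bar",k.sum(),f,np.degrees(np.arctan2(f[1],f[0])))
cv2.imwrite("pics/unit.png",cv2.resize(p[160:270,175:295,::-1],None,fx=5,fy=5,interpolation=2))
S=np.load("scene0.npz")["p"];cv2.imwrite("pics/unitS.png",cv2.resize(S[140:240,160:330,::-1],None,fx=4.5,fy=4.5,interpolation=2))
```

```text
frame px [[200, 168], [266, 178], [251, 258], [185, 243]]
lid plane 1129 [0.5401 0.0049 0.126 ] [0.0812 0.3998 0.913 ] t 0.42020871499240164 yaw +y dir 78.51827492600073 0.001804785992551685
[200 168] [0.6613 0.0811 0.0819]
[266 178] [ 0.6258 -0.0954  0.1623]
[251 258] [ 0.4247 -0.0568  0.1633]
[185 243] [0.46   0.1202 0.0827]
green 215
((523.0263061523438, -86.56413269042969), (15.372488021850586, 209.1981964111328), 78.44648742675781)
bar 69 [ 0.9808 -0.1949  0.5199 -0.114 ] -11.241689
```

View pics/unit.png

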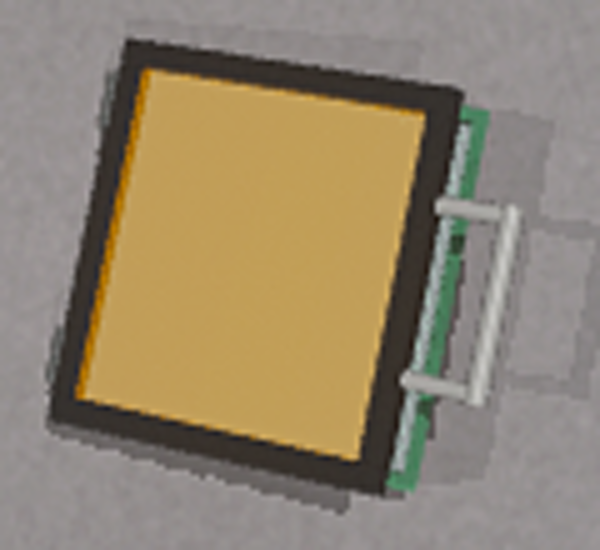

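View pics/unitS.png

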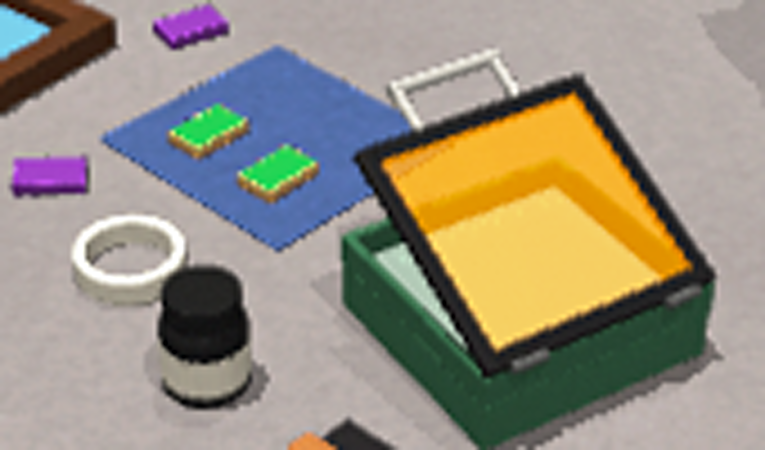

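Both crops confirm: the lid is partly open (t≈0.42) with its bar at (274,221) in the top view, and there are only two green plates, on the mat. Unit centre ≈ (0.541, 0.002), yaw −11.5°.

```bash
cat >> h.py <<'E'
YAW=np.radians(-11.4);UX=np.array([np.cos(YAW),np.sin(YAW),0]);UY=np.array([-np.sin(YAW),np.cos(YAW),0]);UC=np.array([.5407,.0024,0])
def unit(x,y,z):return UC+x*UX+y*UY+[0,0,z]
def bar(t):return unit(0,.1-.24*np.cos(t),.0755+.24*np.sin(t))
def Rdown(deg,flip=0):
    "tool down, tool y axis at world angle deg"
    a=np.radians(deg+180*flip);y=np.array([np.cos(a),np.sin(a),0]);z=np.array([0,0,-1.]);return R.from_matrix(np.c_[np.cross(y,z),y,z])
def show(T,deg=None,flip=None):
    "shift (cm, present tool axes) and turn (deg, tool) to the target, and shift in final axes"
    s=manip.sense();r0=R.from_rotvec(s["tcp_rot"]);T=np.array(T)
    o=[]
    for f in ((0,1) if flip is None else (flip,)):
        r=Rdown(deg,f) if deg is not None else r0
        o.append(((r0.inv()*r).as_rotvec(degrees=True).round(2),r.inv().apply(T-s["position"]).round(4)*100))
    o=min(o,key=lambda a:np.linalg.norm(a[0]))
    print("pos",s["position"].round(4),"q",s["joint_positions"].round(2),"F",s["force"].round(1),"w",round(float(s["grip_width"]),4),"t",round(float(s["clock"]),1))
    print("target",T.round(4),"turn",o[0],"shift now-axes",tool(T).round(2),"shift final-axes",o[1].round(2))
E
python3 - <<'E'
from h import *
print(R.from_rotvec(manip.sense()["tcp_rot"]).as_matrix().round(2))
print(bar(.42),bar(.44))
T=bar(.42);T[2]=.26;show(T,78.6)
E
```

```text
[[-0.91  0.41 -0.  ]
 [ 0.41  0.91 -0.  ]
 [ 0.   -0.   -1.  ]]
[ 0.51715084 -0.11439083  0.17336251] [ 0.51754634 -0.11242936  0.17772547]
pos [0.224  0.502  0.2372] q [ 1.07  0.35  1.65  0.    1.14 -0.08] F [ 0.5 -0.  -0.4] w 0.093 t 0.1
target [ 0.5172 -0.1144  0.26  ] turn [-6.000e-02 -1.000e-02 -1.265e+01] shift now-axes [-51.89 -44.34  -2.24] shift final-axes [-40.92 -54.63  -2.28]
```

Request:
{"op": "apply_moves", "data": {"steps": [0, 0, -2.3, 0, 0, 0, -3.0, -2.6, 0, 0, 0, 0, -3.5, -3.0, 0, 0, 0, 0, -3.5, -3.0, 0, 0, 0, 0, -3.5, -3.0, 0, 0, 0, 0, -3.5, -3.0, 0, 0, 0, 0, -3.5, -3.0, 0, 0, 0, 0, -3.5, -3.0, 0, 0, 0, 0, -3.5, -3.0, 0, 0, 0, 0, -3.5, -3.0, 0, 0, 0, 0, -3.5, -3.0, 0, 0, 0, 0, -3.5, -3.0, 0, 0, 0, 0, -3.5, -3.0, 0, 0, 0, 0, -3.5, -3.0, 0, 0, 0, 0, -3.5, -3.0, 0, 0, 0, 0, 0, 0, 0, 0, 0, -6.3, 0, 0, 0, 0, 0, -6.3, 0, 0, 0, 0, 0, 0], "hand": 0.4}}

```text
clock: 1.9
position: [0.4973, -0.0756, 0.2602]
tcp_rot: [-0.312, -3.125, -0.0]
force: [0.5, -0.7, 0.4]
grip_width: 0.0559
finger_force: 0.0
```

Run:
```python
from h import *
show(bar(.42),78.6)
```

```text
pos [ 0.4973 -0.0756  0.2602] q [-0.24  0.24  1.74 -0.    1.16 -1.62] F [ 0.5 -0.7  0.4] w 0.0559 t 1.9
target [ 0.5172 -0.1144  0.1734] turn [ 0.   -0.05  0.  ] shift now-axes [-2.72 -3.41  8.69] shift final-axes [-2.71 -3.41  8.69]
```

Request:
{"op": "apply_moves", "data": {"steps": [-1.35, -1.7, 0, 0, 0, 0, -1.35, -1.7, 0, 0, 0, 0, 0, 0, 3, 0, 0, 0, 0, 0, 2.5, 0, 0, 0, 0, 0, 2, 0, 0, 0, 0, 0, 1.2, 0, 0, 0, 0, 0, 0, 0, 0, 0, 0, 0, 0, 0, 0, 0]}}

```text
clock: 2.7
position: [0.5173, -0.1139, 0.1737]
tcp_rot: [0.316, 3.126, 0.0]
force: [0.6, -0.8, -0.0]
grip_width: 0.0556
finger_force: 0.0
```

Request:
{"op": "apply_moves", "data": {"steps": [0, 0, 0, 0, 0, 0, 0, 0, 0, 0, 0, 0, 0, 0, 0, 0, 0, 0, 0, 0, 0, 0, 0, 0, 0, 0, 0, 0, 0, 0, 0, 0, 0, 0, 0, 0, 0, 0, 0, 0, 0, 0, 0, 0, 0, 0, 0, 0], "hand": 1, "force": 25}}

```text
clock: 3.5
position: [0.5171, -0.1149, 0.1738]
tcp_rot: [-0.313, -3.126, 0.003]
force: [-2.4, -6.5, 2.3]
grip_width: 0.0108
finger_force: 25.0
```

Run:
```python
from h import *
show(bar(.42),78.6)
s=manip.sense()["position"]-UC;print("bar from TCP: x,v,z",s@UX,s@UY,s[2],"t by z",np.arcsin((s[2]-.0755)/.24),"t by v",np.arccos((.1-s@UY)/.24))
ts=np.linspace(.42,1.75,27);b=np.array([bar(t) for t in ts]);dv=np.diff(b@UY)*100;dz=-np.diff(b[:,2])*100
print(np.c_[ts[1:],dv,dz].round(2).tolist())
p,d=manip.camera("scene");cv2.imwrite("pics/s1.png",cv2.resize(p[60:260,130:400,::-1],None,fx=2.5,fy=2.5))
```

```text
pos [ 0.5171 -0.1149  0.1738] q [-0.31  0.39  1.77 -0.    0.98 -1.68] F [-2.4 -6.5  2.3] w 0.0108 t 3.5
target [ 0.5172 -0.1144  0.1734] turn [-0.1   0.01 -0.04] shift now-axes [0.   0.05 0.04] shift final-axes [0.   0.05 0.04]
bar from TCP: x,v,z 1.3818341784428474e-05 -0.11968207668185371 0.17379115946165885 t by z 0.4219569031140429 t by v 0.4144399433273866
[[0.47, 0.53, -1.11], [0.52, 0.58, -1.08], [0.57, 0.64, -1.05], [0.62, 0.69, -1.01], [0.68, 0.74, -0.98], [0.73, 0.79, -0.94], [0.78, 0.84, -0.9], [0.83, 0.88, -0.85], [0.88, 0.93, -0.81], [0.93, 0.97, -0.76], [0.98, 1.0, -0.71], [1.03, 1.04, -0.65], [1.08, 1.07, -0.6], [1.14, 1.1, -0.55], [1.19, 1.13, -0.49], [1.24, 1.15, -0.43], [1.29, 1.17, -0.37], [1.34, 1.19, -0.31], [1.39, 1.2, -0.25], [1.44, 1.21, -0.19], [1.49, 1.22, -0.13], [1.55, 1.23, -0.06], [1.6, 1.23, 0.0], [1.65, 1.23, 0.06], [1.7, 1.22, 0.13], [1.75, 1.21, 0.19]]
```

View pics/s1.png

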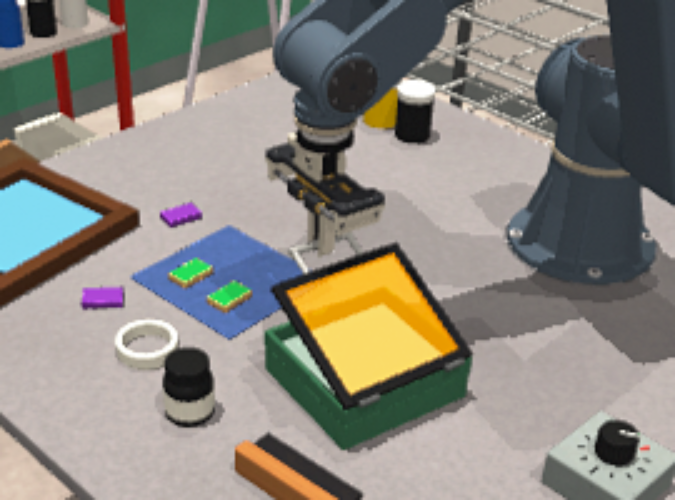

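The fingers hold the bar (opening 11 mm ≈ 12 mm bar) at about (325,245) in the crop. Folding along the arc.

Request:
{"op": "apply_moves", "data": {"steps": [0, 0.53, -1.11, 0, 0, 0, 0, 0.58, -1.08, 0, 0, 0, 0, 0.64, -1.05, 0, 0, 0, 0, 0.69, -1.01, 0, 0, 0, 0, 0.74, -0.98, 0, 0, 0, 0, 0.79, -0.94, 0, 0, 0, 0, 0.84, -0.9, 0, 0, 0, 0, 0.88, -0.85, 0, 0, 0, 0, 0.93, -0.81, 0, 0, 0, 0, 0.97, -0.76, 0, 0, 0, 0, 1.0, -0.71, 0, 0, 0, 0, 1.04, -0.65, 0, 0, 0, 0, 0, 0, 0, 0, 0]}}

```text
clock: 4.85
position: [0.5369, -0.021, 0.2856]
tcp_rot: [0.312, 3.122, -0.007]
force: [-9.6, -12.0, 24.5]
grip_width: 0.0109
finger_force: 25.0
```

Request:
{"op": "apply_moves", "data": {"steps": [0, 1.07, -0.6, 0, 0, 0, 0, 1.1, -0.55, 0, 0, 0, 0, 1.13, -0.49, 0, 0, 0, 0, 1.15, -0.43, 0, 0, 0, 0, 1.17, -0.37, 0, 0, 0, 0, 1.19, -0.31, 0, 0, 0, 0, 1.2, -0.25, 0, 0, 0, 0, 1.21, -0.19, 0, 0, 0, 0, 1.22, -0.13, 0, 0, 0, 0, 1.23, -0.06, 0, 0, 0, 0, 1.23, 0, 0, 0, 0, 0, 1.23, 0.06, 0, 0, 0, 0, 1.22, 0.13, 0, 0, 0, 0, 1.21, 0.19, 0, 0, 0, 0, 0, 0, 0, 0, 0, 0, 0, 0, 0, 0, 0]}}

```text
clock: 6.45
position: [0.5697, 0.1433, 0.3128]
tcp_rot: [0.312, 3.124, 0.002]
force: [2.0, 3.8, 5.4]
grip_width: 0.0113
finger_force: 25.0
```

Run:
```python
from h import *
show(bar(1.75))
s=manip.sense()["position"]-UC;print(s@UX,s@UY,s[2],"t",np.arctan2(s[2]-.0755,.1-s@UY),np.hypot(s[2]-.0755,.1-s@UY))
```

```text
pos [0.5697 0.1433 0.3128] q [ 0.17  0.36  1.46  0.    1.33 -1.2 ] F [2.  3.8 5.4] w 0.0113 t 6.5
target [0.5689 0.1424 0.3117] turn [0. 0. 0.] shift now-axes [ 0.06 -0.1   0.11] shift final-axes [ 0.06 -0.1   0.11]
0.0005648066919736505 0.1438017277043929 0.3127634335030452 t 1.7533531135829226 0.24127272582607368
```

Lid at about 1.75 rad. Release, rise, look at the plates.

Request:
{"op": "apply_moves", "data": {"steps": [0, 0, 0, 0, 0, 0, 0, 0, 0, 0, 0, 0, 0, 0, 0, 0, 0, 0, 0, 0, -2, 0, 0, 0, 0, 0, -3, 0, 0, 0, 0, 0, -1, 0, 0, 0, 0, -3, 0, 0, 0, 0, 0, -4, 0, 0, 0, 0, 0, -4, 0, 0, 0, 0, 0, -4, 0, 0, 0, 0, 0, -4, 0, 0, 0, 0, 0, -4, 0, 0, 0, 0, 0, 0, 0, 0, 0, 0], "hand": 0.4}}

```text
clock: 7.75
position: [0.5224, -0.0863, 0.3713]
tcp_rot: [-0.319, -3.124, 0.001]
force: [-0.4, 1.2, -0.6]
grip_width: 0.0556
finger_force: 0.0
```

Run:
```python
from h import *
p,d=manip.camera("top");cv2.imwrite("pics/top1.png",p[:,:,::-1])
o=plates(p)
for q in o:print(q)
c=max(o,key=lambda q:q[0][1]);show([*c[0],.1],c[2]+90)
C=cloud("top",d);print("lid bar z max", C[150:270,150:300,2][C[150:270,150:300,2]<1].max())
```

```text
(array([ 0.5528656 , -0.27317517]), array([54., 34.]), np.float32(4.370415), array([327., 209.]))
(array([ 0.55565057, -0.36275998]), array([34., 54.]), np.float32(179.79979), array([359., 208.]))
pos [ 0.5229 -0.0845  0.3714] q [-0.25  0.21  1.51 -0.    1.42 -1.62] F [ 0.3 -0.   0.2] w 0.0556 t 7.8
target [ 0.5529 -0.2732  0.1   ] turn [  0.    -0.06 -16.01] shift now-axes [ -6.77 -17.88  27.14] shift final-axes [ -1.55 -19.04  27.14]
lid bar z max 0.691624295896919
```

View pics/top1.png

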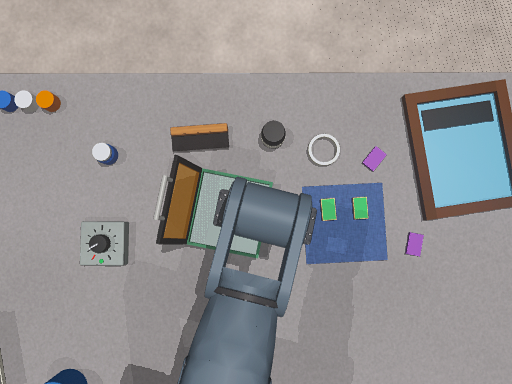

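Lid is leaning back (bar at (162,198)) and both plates are unmoved at (327,209) and (359,208). Going for the nearer plate.

Request:
{"op": "apply_moves", "data": {"steps": [0, 0, 0, 0, 0, -8, 0, 0, 0, 0, 0, -8, -0.4, -4, 3, 0, 0, 0, -0.4, -4, 4, 0, 0, 0, -0.4, -4, 4, 0, 0, 0, -0.35, -4, 4, 0, 0, 0, 0, -3, 4, 0, 0, 0, 0, 0, 4, 0, 0, 0, 0, 0, 3, 0, 0, 0, 0, 0, 1, 0, 0, 0, 0, 0, 0, 0, 0, 0], "hand": 0.3}}

```text
clock: 8.9
position: [0.5513, -0.2557, 0.1153]
tcp_rot: [0.126, -3.137, -0.002]
force: [-0.4, 0.7, 0.6]
grip_width: 0.0651
finger_force: 0.0
```

Run:
```python
from h import *
show([.5525,-.2733,.0235],94.4)
```

```text
pos [ 0.5513 -0.2557  0.1153] q [-0.51  0.6   1.59  0.    0.95 -2.16] F [-0.4  0.7  0.6] w 0.0651 t 8.9
target [ 0.5525 -0.2733  0.0235] turn [ 0.08 -0.11  0.2 ] shift now-axes [ 0.01 -1.78  9.18] shift final-axes [ 0.02 -1.76  9.18]
```

Request:
{"op": "apply_moves", "data": {"steps": [0, -1.8, 0, 0, 0, 0, 0, 0, 3, 0, 0, 0, 0, 0, 3, 0, 0, 0, 0, 0, 2, 0, 0, 0, 0, 0, 1.1, 0, 0, 0, 0, 0, 0, 0, 0, 0, 0, 0, 0, 0, 0, 0]}}

```text
clock: 9.6
position: [0.5538, -0.2754, 0.0269]
tcp_rot: [-0.125, 3.137, -0.002]
force: [0.3, -0.3, -0.8]
grip_width: 0.0649
finger_force: 0.0
```

Request:
{"op": "apply_moves", "data": {"steps": [0, 0, 0, 0, 0, 0, 0, 0, 0, 0, 0, 0, 0, 0, 0, 0, 0, 0, 0, 0, 0, 0, 0, 0, 0, 0, 0, 0, 0, 0, 0, 0, 0, 0, 0, 0], "hand": 1, "force": 25}}

```text
clock: 10.2
position: [0.5531, -0.2748, 0.0258]
tcp_rot: [-0.125, 3.139, -0.0]
force: [-0.6, 1.9, 6.3]
grip_width: 0.04
finger_force: 25.0
```

Run:
```python
from h import *
T=unit(-.045,-.03,.0665);T[2]=.15
show(T,78.6,0)
```

```text
pos [ 0.5531 -0.2748  0.0258] q [-0.54  0.74  1.6   0.    0.8  -2.19] F [-0.6  1.9  6.3] w 0.04 t 10.2
target [ 0.4907 -0.0181  0.15  ] turn [-1.000e-02  2.000e-02  1.595e+01] shift now-axes [  4.19  26.08 -12.43] shift final-axes [ 11.2   23.92 -12.42]
```

Request:
{"op": "apply_moves", "data": {"steps": [0, 0, -2, 0, 0, 0, 0, 0, -4, 0, 0, 0, 0, 0, -4, 0, 0, 0, 0, 1, -2.4, 0, 0, 0, 0.5, 3, 0, 0, 0, 0, 0.5, 3.3, 0, 0, 0, 0, 0.6, 3.3, 0, 0, 0, 0, 0.6, 3.3, 0, 0, 0, 0, 0.6, 3.3, 0, 0, 0, 0, 0.7, 3.3, 0, 0, 0, 0, 0.7, 3.3, 0, 0, 0, 0, 0, 2.3, 0, 0, 0, 0, 0, 0, 0, 0, 0, 5.3, 0, 0, 0, 0, 0, 5.3, 0, 0, 0, 0, 0, 5.3, 0, 0, 0, 0, 0, 0]}}

```text
clock: 11.8
position: [0.4903, -0.0178, 0.1493]
tcp_rot: [-0.313, -3.126, 0.0]
force: [0.3, 0.7, 0.2]
grip_width: 0.0391
finger_force: 25.0
```

Run:
```python
from h import *
show(unit(-.045,-.03,.0685),78.6,0)
```

```text
pos [ 0.4903 -0.0178  0.1493] q [-0.13  0.36  1.89 -0.    0.89 -1.5 ] F [0.3 0.7 0.2] w 0.0391 t 11.8
target [ 0.4907 -0.0181  0.0685] turn [-0.   -0.01 -0.02] shift now-axes [-0.05 -0.03  8.08] shift final-axes [-0.04 -0.03  8.08]
```

Request:
{"op": "apply_moves", "data": {"steps": [0, 0, 3, 0, 0, 0, 0, 0, 3, 0, 0, 0, 0, 0, 1.2, 0, 0, 0, 0, 0, 0.7, 0, 0, 0, 0, 0, 0.2, 0, 0, 0, 0, 0, 0, 0, 0, 0, 0, 0, 0, 0, 0, 0]}}

```text
clock: 12.5
position: [0.491, -0.0179, 0.0693]
tcp_rot: [0.31, 3.125, -0.0]
force: [0.6, 0.3, -0.5]
grip_width: 0.0394
finger_force: 25.0
```

Request:
{"op": "apply_moves", "data": {"steps": [0, 0, 0, 0, 0, 0, 0, 0, 0, 0, 0, 0, 0, 0, 0, 0, 0, 0, 0, 0, -1, 0, 0, 0, 0, 0, -3, 0, 0, 0, 0, 0, -4, 0, 0, 0, 0, 0, -4, 0, 0, 0, 0, -2, 0, 0, 0, 0, 0, -4, 0, 0, 0, 0, 0, -4, 0, 0, 0, 0, 0, -4, 0, 0, 0, 0, 0, -4, 0, 0, 0, 0, 0, 0, 0, 0, 0, 0], "hand": 0.42}}

```text
clock: 13.8
position: [0.4542, -0.1978, 0.1892]
tcp_rot: [0.316, 3.125, -0.002]
force: [-0.3, 0.8, -0.5]
grip_width: 0.054
finger_force: 0.0
```

Run:
```python
from h import *
p,d=manip.camera("top")
for z in (.015,.057):
  for q in plates(p,z):
    w=np.r_[q[0],0]-UC;print(z,q,"unit",w@UX,w@UY)
c=min(plates(p),key=lambda q:q[0][1]);show([*c[0],.1],c[2]+90)
```

```text
0.015 (array([ 0.49063654, -0.0157354 ]), array([35., 55.]), np.float32(168.55196), array([237., 231.])) unit -0.045491175096643015 -0.027673025945145653
0.015 (array([ 0.55565057, -0.36275998]), array([34., 54.]), np.float32(179.79979), array([359., 208.])) unit 0.08683216678310117 -0.35500071114162
0.057 (array([ 0.49102829, -0.01737917]), array([34., 54.]), np.float32(168.55193), array([237., 231.])) unit -0.04478224843102033 -0.029206924075407172
0.057 (array([ 0.55410303, -0.35405276]), array([33., 52.]), np.float32(179.79942), array([359., 208.])) unit 0.08359410683719791 -0.3467711638006137
pos [ 0.4545 -0.1959  0.1891] q [-0.5   0.31  1.84 -0.    0.99 -1.87] F [ 0.7  0.6 -0.6] w 0.0538 t 13.8
target [ 0.5557 -0.3628  0.1   ] turn [ -0.02   0.03 -11.33] shift now-axes [-13.24 -14.32   8.92] shift final-axes [-10.17 -16.65   8.91]
```

First plate is down at unit (−45, −29) mm. Now the second.

Request:
{"op": "apply_moves", "data": {"steps": [0, 0, 0, 0, 0, -5.6, 0, 0, 0, 0, 0, -5.7, -2, -3.3, 0, 0, 0, 0, -2, -3.3, 0, 0, 0, 0, -2, -3.3, 0, 0, 0, 0, -2, -3.3, 0, 0, 0, 0, -2.2, -3.3, 0, 0, 0, 0, 0, 0, 3, 0, 0, 0, 0, 0, 3, 0, 0, 0, 0, 0, 2.9, 0, 0, 0, 0, 0, 0, 0, 0, 0, 0, 0, 0, 0, 0, 0], "hand": 0.3}}

```text
clock: 15.05
position: [0.5574, -0.3587, 0.1004]
tcp_rot: [0.0, 3.142, 0.0]
force: [0.5, -0.3, -0.1]
grip_width: 0.065
finger_force: 0.0
```

Run:
```python
from h import *
p,d=manip.camera("top")
for q in plates(p):print(q)
show([.5557,-.3628,.0245],89.8)
```

```text
(array([ 0.49063654, -0.0157354 ]), array([35., 55.]), np.float32(168.55196), array([236., 231.]))
pos [ 0.5578 -0.3592  0.1013] q [-0.64  0.7   1.44  0.    1.   -2.21] F [0.4 0.2 0.2] w 0.065 t 15.1
target [ 0.5557 -0.3628  0.0245] turn [-0.06  0.09  0.19] shift now-axes [ 0.22 -0.35  7.68] shift final-axes [ 0.21 -0.36  7.68]
```

Request:
{"op": "apply_moves", "data": {"steps": [0.2, -0.35, 2, 0, 0, 0, 0, 0, 3, 0, 0, 0, 0, 0, 1.7, 0, 0, 0, 0, 0, 1, 0, 0, 0, 0, 0, 0, 0, 0, 0, 0, 0, 0, 0, 0, 0]}}

```text
clock: 15.7
position: [0.5555, -0.3632, 0.0235]
tcp_rot: [0.001, 3.14, -0.002]
force: [-0.1, 0.6, 0.2]
grip_width: 0.065
finger_force: 0.0
```

Request:
{"op": "apply_moves", "data": {"steps": [0, 0, 0, 0, 0, 0, 0, 0, 0, 0, 0, 0, 0, 0, 0, 0, 0, 0, 0, 0, 0, 0, 0, 0, 0, 0, 0, 0, 0, 0, 0, 0, 0, 0, 0, 0], "hand": 1}}

```text
clock: 16.3
position: [0.5549, -0.363, 0.0226]
tcp_rot: [0.002, 3.141, -0.0]
force: [-0.5, 0.9, 1.9]
grip_width: 0.0397
finger_force: 24.6
```

Run:
```python
from h import *
T=unit(.045,-.03,.15)
show(T,78.6,0)
```

```text
pos [ 0.5549 -0.363   0.0226] q [-0.65  0.81  1.46 -0.    0.87 -2.22] F [-0.5  0.9  1.9] w 0.0397 t 16.3
target [ 0.5789 -0.0359  0.15  ] turn [-1.000e-02  1.000e-02  1.134e+01] shift now-axes [ -2.37  32.71 -12.75] shift final-axes [  4.11  32.54 -12.74]
```

Request:
{"op": "apply_moves", "data": {"steps": [0, 0, -2, 0, 0, 0, 0, 0, -4, 0, 0, 0, 0, 0, -4, 0, 0, 0, 0, 2, -2.7, 0, 0, 0, -0.2, 3.4, 0, 0, 0, 0, -0.2, 3.4, 0, 0, 0, 0, -0.2, 3.4, 0, 0, 0, 0, -0.3, 3.4, 0, 0, 0, 0, -0.3, 3.4, 0, 0, 0, 0, -0.3, 3.4, 0, 0, 0, 0, -0.3, 3.4, 0, 0, 0, 0, -0.3, 3.4, 0, 0, 0, 0, -0.3, 3.4, 0, 0, 0, 0, 0, 0, 0, 0, 0, 5.7, 0, 0, 0, 0, 0, 5.6, 0, 0, 0, 0, 0, 0, 0, 0, 0, 0, 0, 0]}}

```text
clock: 18.0
position: [0.579, -0.037, 0.1493]
tcp_rot: [-0.307, -3.126, -0.0]
force: [0.3, 0.0, -1.2]
grip_width: 0.0398
finger_force: 24.6
```

Run:
```python
from h import *
show(unit(.045,-.03,.0660),78.6,0)
```

```text
pos [ 0.579  -0.037   0.1493] q [-0.14  0.51  1.65 -0.    0.98 -1.52] F [ 0.3  0.  -1.2] w 0.0398 t 18.0
target [ 0.5789 -0.0359  0.066 ] turn [-0.   -0.02  0.2 ] shift now-axes [0.03 0.11 8.33] shift final-axes [0.03 0.11 8.33]
```

Request:
{"op": "apply_moves", "data": {"steps": [0, 0.1, 3, 0, 0, 0, 0, 0, 3, 0, 0, 0, 0, 0, 1.3, 0, 0, 0, 0, 0, 0.8, 0, 0, 0, 0, 0, 0.3, 0, 0, 0, 0, 0, 0, 0, 0, 0, 0, 0, 0, 0, 0, 0]}}

```text
clock: 18.7
position: [0.5799, -0.0361, 0.0664]
tcp_rot: [0.31, 3.125, -0.0]
force: [-0.4, -0.6, 0.8]
grip_width: 0.0399
finger_force: 24.6
```

Request:
{"op": "apply_moves", "data": {"steps": [0, 0, 0, 0, 0, 0, 0, 0, 0, 0, 0, 0, 0, 0, 0, 0, 0, 0, 0, 0, -1, 0, 0, 0, 0, 0, -3, 0, 0, 0, 0, 0, -4, 0, 0, 0, 0, 0, -4, 0, 0, 0, 0, 0, -5, 0, 0, 0, 0, -3, -5, 0, 0, 0, 0, -4, -5, 0, 0, 0, 0, -4, -2, 0, 0, 0, 0, -4, 0, 0, 0, 0, 0, -4, 0, 0, 0, 0, 0, -4, 0, 0, 0, 0, 0, 0, 0, 0, 0, 0], "hand": 0.42}}

```text
clock: 20.2
position: [0.5353, -0.2523, 0.3379]
tcp_rot: [0.317, 3.125, -0.002]
force: [0.7, 0.3, -0.0]
grip_width: 0.0536
finger_force: 0.0
```

Run:
```python
from h import *
p,d=manip.camera("top");cv2.imwrite("pics/top2.png",p[:,:,::-1])
for q in plates(p,.057):
    w=np.r_[q[0],0]-UC;print(q,"unit",w@UX,w@UY)
s,_=manip.camera("scene");cv2.imwrite("pics/s2.png",cv2.resize(np.vstack([p[140:290,130:400],s[110:260,130:400]])[:,:,::-1],None,fx=2,fy=2))
T=bar(1.75);T[2]=.4;show(T,78.6,0)
```

```text
(array([ 0.49102829, -0.01737917]), array([34., 54.]), np.float32(168.55193), array([237., 231.])) unit -0.04478224843102033 -0.029206924075407172
(array([ 0.58178992, -0.0358502 ]), array([33., 54.]), np.float32(171.72891), array([244., 199.])) unit 0.04783969412509569 -0.029373845414632678
pos [ 0.5363 -0.249   0.3378] q [-0.51  0.35  1.41  0.    1.39 -1.88] F [ 0.1  1.3 -0.4] w 0.0542 t 20.3
target [0.5689 0.1424 0.4   ] turn [ 0.01  0.01 -0.04] shift now-axes [ 4.56 39.01 -6.21] shift final-axes [ 4.53 39.01 -6.22]
```

View pics/s2.png

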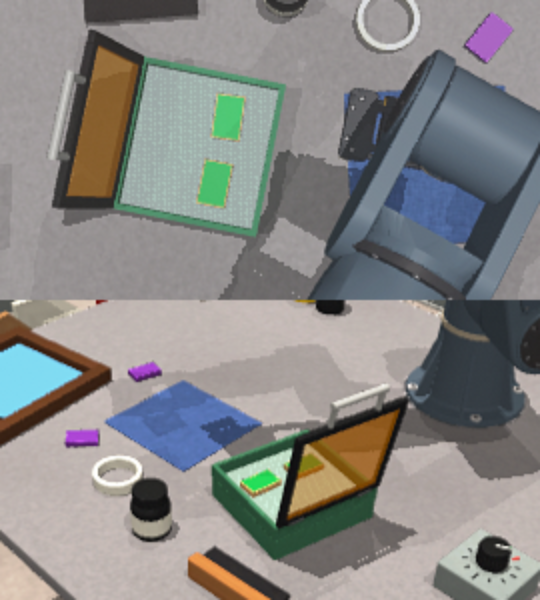

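Crop shows both plates flat on the bed at unit (−45,−29) and (48,−29) mm, the mat empty, and the lid still back. Going back to the bar.

Request:
{"op": "apply_moves", "data": {"steps": [0, 0, -4, 0, 0, 0, 0, 0, -2.2, 0, 0, 0, 0.4, 3.5, 0, 0, 0, 0, 0.4, 3.5, 0, 0, 0, 0, 0.4, 3.5, 0, 0, 0, 0, 0.4, 3.5, 0, 0, 0, 0, 0.4, 3.5, 0, 0, 0, 0, 0.4, 3.5, 0, 0, 0, 0, 0.4, 3.5, 0, 0, 0, 0, 0.4, 3.5, 0, 0, 0, 0, 0.4, 3.5, 0, 0, 0, 0, 0.4, 3.5, 0, 0, 0, 0, 0.5, 3.5, 0, 0, 0, 0, 0, 0, 0, 0, 0, 0, 0, 0, 0, 0, 0, 0]}}

```text
clock: 21.8
position: [0.5676, 0.1391, 0.3996]
tcp_rot: [0.306, 3.127, -0.0]
force: [0.4, -0.6, -0.2]
grip_width: 0.0538
finger_force: 0.0
```

Run:
```python
from h import *
show(bar(1.753),78.6,0)
ts=np.linspace(1.753,0,36);b=np.array([bar(t) for t in ts]);dv=np.diff(b@UY)*100;dz=-np.diff(b[:,2])*100
print(np.c_[ts[1:],dv,dz].round(2).tolist())
```

```text
pos [0.5676 0.1391 0.3996] q [ 0.16  0.31  1.32 -0.    1.52 -1.21] F [ 0.4 -0.6 -0.2] w 0.0538 t 21.8
target [0.5691 0.1431 0.3115] turn [-0.   0.   0.2] shift now-axes [-0.07  0.41  8.8 ] shift final-axes [-0.06  0.41  8.8 ]
[[1.7, -1.19, -0.19], [1.65, -1.2, -0.13], [1.6, -1.2, -0.07], [1.55, -1.2, -0.01], [1.5, -1.2, 0.05], [1.45, -1.2, 0.11], [1.4, -1.19, 0.17], [1.35, -1.18, 0.23], [1.3, -1.17, 0.29], [1.25, -1.15, 0.35], [1.2, -1.13, 0.41], [1.15, -1.11, 0.46], [1.1, -1.09, 0.52], [1.05, -1.06, 0.57], [1.0, -1.03, 0.62], [0.95, -1.0, 0.67], [0.9, -0.96, 0.72], [0.85, -0.92, 0.77], [0.8, -0.88, 0.81], [0.75, -0.84, 0.86], [0.7, -0.8, 0.9], [0.65, -0.75, 0.94], [0.6, -0.7, 0.97], [0.55, -0.65, 1.01], [0.5, -0.6, 1.04], [0.45, -0.55, 1.07], [0.4, -0.5, 1.09], [0.35, -0.44, 1.12], [0.3, -0.38, 1.14], [0.25, -0.33, 1.16], [0.2, -0.27, 1.17], [0.15, -0.21, 1.18], [0.1, -0.15, 1.19], [0.05, -0.09, 1.2], [0.0, -0.03, 1.2]]
```

Request:
{"op": "apply_moves", "data": {"steps": [0, 0.4, 3, 0, 0, 0, 0, 0, 3, 0, 0, 0, 0, 0, 1.8, 0, 0, 0, 0, 0, 1, 0, 0, 0, 0, 0, 0, 0, 0, 0, 0, 0, 0, 0, 0, 0]}}

```text
clock: 22.4
position: [0.5694, 0.1414, 0.3124]
tcp_rot: [0.311, 3.125, 0.001]
force: [-0.3, -0.2, 1.2]
grip_width: 0.054
finger_force: 0.0
```

Request:
{"op": "apply_moves", "data": {"steps": [0, 0, 0, 0, 0, 0, 0, 0, 0, 0, 0, 0, 0, 0, 0, 0, 0, 0, 0, 0, 0, 0, 0, 0, 0, 0, 0, 0, 0, 0, 0, 0, 0, 0, 0, 0], "hand": 1, "force": 25}}

```text
clock: 23.0
position: [0.5691, 0.1419, 0.3115]
tcp_rot: [0.311, 3.126, 0.001]
force: [-0.8, 0.8, 0.1]
grip_width: 0.0112
finger_force: 25.1
```

Request:
{"op": "apply_moves", "data": {"steps": [0, -1.19, -0.19, 0, 0, 0, 0, -1.2, -0.13, 0, 0, 0, 0, -1.2, -0.07, 0, 0, 0, 0, -1.2, 0, 0, 0, 0, 0, -1.2, 0.05, 0, 0, 0, 0, -1.2, 0.11, 0, 0, 0, 0, -1.19, 0.17, 0, 0, 0, 0, -1.18, 0.23, 0, 0, 0, 0, -1.17, 0.29, 0, 0, 0, 0, -1.15, 0.35, 0, 0, 0, 0, -1.13, 0.41, 0, 0, 0, 0, -1.11, 0.46, 0, 0, 0, 0, -1.09, 0.52, 0, 0, 0, 0, -1.06, 0.57, 0, 0, 0, 0, -1.03, 0.62, 0, 0, 0, 0, -1.0, 0.67, 0, 0, 0, 0, -0.96, 0.72, 0, 0, 0, 0, 0, 0, 0, 0, 0]}}

```text
clock: 24.8
position: [0.5306, -0.0487, 0.2622]
tcp_rot: [-0.312, -3.125, 0.002]
force: [-0.7, -1.1, -3.9]
grip_width: 0.0109
finger_force: 25.0
```

Run:
```python
from h import *
s=manip.sense()["position"]-UC;print(s@UX,s@UY,s[2],"t",np.arctan2(s[2]-.0755,.1-s@UY),np.hypot(s[2]-.0755,.1-s@UY))
show(bar(.902))
```

```text
0.00024395410847003537 -0.05212669543134064 0.2622303306007737 t 0.8871640844923169 0.24085420450790168
pos [ 0.5306 -0.0487  0.2622] q [-0.18  0.3   1.67 -0.    1.18 -1.55] F [-0.7 -1.1 -3.9] w 0.0109 t 24.8
target [ 0.5311 -0.0454  0.2638] turn [0. 0. 0.] shift now-axes [ 0.02  0.33 -0.16] shift final-axes [ 0.02  0.33 -0.16]
```

Request:
{"op": "apply_moves", "data": {"steps": [0, -0.82, 0.77, 0, 0, 0, 0, -0.88, 0.81, 0, 0, 0, 0, -0.84, 0.86, 0, 0, 0, 0, -0.8, 0.9, 0, 0, 0, 0, -0.75, 0.94, 0, 0, 0, 0, -0.7, 0.97, 0, 0, 0, 0, -0.65, 1.01, 0, 0, 0, 0, -0.6, 1.04, 0, 0, 0, 0, -0.55, 1.07, 0, 0, 0, 0, -0.5, 1.09, 0, 0, 0, 0, -0.44, 1.12, 0, 0, 0, 0, -0.38, 1.14, 0, 0, 0, 0, -0.33, 1.16, 0, 0, 0, 0, -0.27, 1.17, 0, 0, 0, 0, -0.21, 1.18, 0, 0, 0, 0, -0.15, 1.19, 0, 0, 0, 0, -0.09, 1.0, 0, 0, 0, 0, 0, 0.8, 0, 0, 0, 0, 0, 0, 0, 0, 0]}}

```text
clock: 26.7
position: [0.5137, -0.1341, 0.08]
tcp_rot: [0.311, 3.126, 0.003]
force: [4.4, 13.0, -4.5]
grip_width: 0.011
finger_force: 25.0
```

Run:
```python
from h import *
s=manip.sense()["position"]-UC;print(s@UX,s@UY,s[2],"t",np.arctan2(s[2]-.0755,.1-s@UY),np.hypot(s[2]-.0755,.1-s@UY))
show(bar(0))
```

```text
0.000526346475630964 -0.13916016647817966 0.07996909193704763 t 0.018684431966661894 0.2392019189149878
pos [ 0.5137 -0.1341  0.08  ] q [-0.34  0.54  1.82  0.    0.78 -1.72] F [ 4.4 13.  -4.5] w 0.011 t 26.7
target [ 0.513  -0.1348  0.0755] turn [0. 0. 0.] shift now-axes [ 0.05 -0.08  0.45] shift final-axes [ 0.05 -0.08  0.45]
```

Nearly shut (≈0.02). A gentle final press, then release.

Request:
{"op": "apply_moves", "data": {"steps": [0, 0, 0.2, 0, 0, 0, 0, 0, 0.2, 0, 0, 0, 0, 0, 0, 0, 0, 0, 0, 0, 0, 0, 0, 0]}}

```text
clock: 27.1
position: [0.5143, -0.1342, 0.0785]
tcp_rot: [0.31, 3.124, 0.002]
force: [-2.7, 16.0, 23.8]
grip_width: 0.0115
finger_force: 25.0
```

Request:
{"op": "apply_moves", "data": {"steps": [0, 0, 0, 0, 0, 0, 0, 0, 0, 0, 0, 0, 0, 0, 0, 0, 0, 0, 0, 0, 0, 0, 0, 0, 0, 0, -1, 0, 0, 0, 0, 0, -3, 0, 0, 0, 0, 0, -4, 0, 0, 0, 0, 0, -4, 0, 0, 0, 0, 0, -4, 0, 0, 0, 0, 0, 0, 0, 0, 0], "hand": 0.4}}

```text
clock: 28.1
position: [0.5155, -0.1359, 0.2431]
tcp_rot: [0.31, 3.117, -0.004]
force: [0.2, 0.2, -0.8]
grip_width: 0.0556
finger_force: 0.0
```

Run:
```python
from h import *
show([.4595,.3508,.25],75,0)
show([.4595,.3508,.25],165,0)
```

```text
pos [ 0.5155 -0.1359  0.2431] q [-0.35  0.31  1.7  -0.    1.13 -1.72] F [ 0.2  0.2 -0.8] w 0.0556 t 28.1
target [0.4595 0.3508 0.25  ] turn [-0.07  0.53  3.65] shift now-axes [15.06 46.61 -0.9 ] shift final-axes [18.   45.56 -0.69]
pos [ 0.5155 -0.1359  0.2431] q [-0.35  0.31  1.7  -0.    1.13 -1.72] F [ 0.2  0.2 -0.8] w 0.0556 t 28.1
target [0.4595 0.3508 0.25  ] turn [ -0.46   0.36 -86.35] shift now-axes [15.06 46.61 -0.9 ] shift final-axes [-45.56  18.    -0.69]
```

Request:
{"op": "apply_moves", "data": {"steps": [0, 0, -1, 0, 0, 0, 1.1, 3.4, 0, 0, 0, 0, 1.1, 3.4, 0, 0, 0, 0, 1.1, 3.4, 0, 0, 0, 0, 1.1, 3.4, 0, 0, 0, 0, 1.1, 3.4, 0, 0, 0, 0, 1.1, 3.4, 0, 0, 0, 0, 1.1, 3.4, 0, 0, 0, 0, 1.1, 3.4, 0, 0, 0, 0, 1.1, 3.4, 0, 0, 0, 0, 1.1, 3.4, 0, 0, 0, 0, 1.1, 3.4, 0, 0, 0, 0, 1.1, 3.4, 0, 0, 0, 0, 1.1, 3.4, 0, 0, 0, 0, 0.7, 2.4, 0, 0, 0, 0, 0, 0, 0, 0, 0.5, -8, 0, 0, 0, 0, 0, -8, 0, 0, 0, 0, 0, 0], "hand": 0.1}}

```text
clock: 29.9
position: [0.4578, 0.3512, 0.2465]
tcp_rot: [0.131, -3.129, -0.001]
force: [-0.2, -0.5, 0.2]
grip_width: 0.0834
finger_force: 0.0
```

Run:
```python
from h import *
show([.4595,.3508,.080],95,0)
p,d=manip.camera("top");s,e=manip.camera("scene")
cv2.imwrite("pics/s3.png",cv2.resize(np.vstack([p[140:300,60:330],s[110:270,130:400]])[:,:,::-1],None,fx=1.8,fy=1.8))
for q in plates(p,.057):print(q)
C=cloud("top",d);h=cv2.cvtColor(p,cv2.COLOR_RGB2HSV)
m=np.zeros(d.shape,bool);m[160:270,175:285]=1;m&=(h[:,:,2]<60)&(C[:,:,2]>.05)&(C[:,:,2]<.12);Q=C[m]
c=np.median(Q,0);n=np.linalg.svd(Q-c,full_matrices=False)[2][2];print("lid tilt",np.arccos(abs(n[2])),c,len(Q))
```

```text
pos [0.4578 0.3512 0.2465] q [ 0.57  0.39  1.56  0.01  1.19 -1.09] F [-0.2 -0.5  0.2] w 0.0834 t 29.9
target [0.4595 0.3508 0.08  ] turn [ 0.05 -0.59 -0.22] shift now-axes [-0.34 -0.07 16.64] shift final-axes [-0.17 -0.06 16.65]
lid tilt 0.011536069781094265 [0.45975288 0.0622071  0.08123665] 21
```

View pics/s3.png

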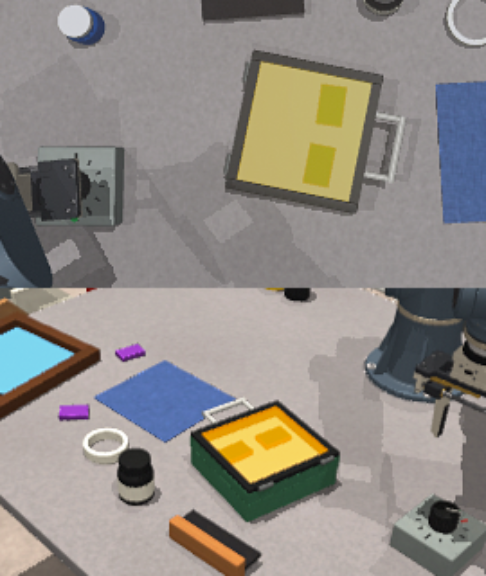

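Lid shut with both plates seen through the amber pane. Descend on the collar.

Request:
{"op": "apply_moves", "data": {"steps": [-0.17, -0.06, 3, 0, -0.59, 0, 0, 0, 4, 0, 0, 0, 0, 0, 4, 0, 0, 0, 0, 0, 3, 0, 0, 0, 0, 0, 1.6, 0, 0, 0, 0, 0, 1, 0, 0, 0, 0, 0, 0, 0, 0, 0, 0, 0, 0, 0, 0, 0]}}

```text
clock: 30.8
position: [0.4603, 0.3513, 0.0821]
tcp_rot: [-0.125, 3.137, 0.004]
force: [0.4, -0.4, 0.2]
grip_width: 0.0835
finger_force: 0.0
```

Request:
{"op": "apply_moves", "data": {"steps": [0, 0, 0, 0, 0, 0, 0, 0, 0, 0, 0, 0, 0, 0, 0, 0, 0, 0, 0, 0, 0, 0, 0, 0, 0, 0, 0, 0, 0, 0, 0, 0, 0, 0, 0, 0], "hand": 1, "force": 25}}

```text
clock: 31.4
position: [0.4599, 0.3514, 0.0815]
tcp_rot: [-0.127, 3.137, 0.004]
force: [0.2, 2.6, 1.1]
grip_width: 0.0476
finger_force: 25.0
```

Run:
```python
from h import *
show([.4595,.3508,.080],95,0);print(manip.sense()["torque"])
```

```text
pos [0.4599 0.3514 0.0815] q [ 0.57  0.6   1.7   0.    0.84 -1.08] F [0.2 2.6 1.1] w 0.0476 t 31.4
target [0.4595 0.3508 0.08  ] turn [ 0.13  0.12 -0.36] shift now-axes [ 0.04 -0.06  0.15] shift final-axes [ 0.04 -0.06  0.15]
[ 0.40583147  0.14713904 -0.07404901]
```

Request:
{"op": "apply_moves", "data": {"steps": [0, 0, 0, 0, 0, 6, 0, 0, 0, 0, 0, 6, 0, 0, 0, 0, 0, 6, 0, 0, 0, 0, 0, 6, 0, 0, 0, 0, 0, 6, 0, 0, 0, 0, 0, 6, 0, 0, 0, 0, 0, 6, 0, 0, 0, 0, 0, 6, 0, 0, 0, 0, 0, 6, 0, 0, 0, 0, 0, 6, 0, 0, 0, 0, 0, 6, 0, 0, 0, 0, 0, 6, 0, 0, 0, 0, 0, 6, 0, 0, 0, 0, 0, 6, 0, 0, 0, 0, 0, 6, 0, 0, 0, 0, 0, 0]}}

```text
clock: 33.0
position: [0.4592, 0.3506, 0.0814]
tcp_rot: [-2.133, -2.306, -0.001]
force: [-5.0, -2.8, 5.1]
grip_width: 0.0476
finger_force: 25.0
```

Run:
```python
from h import *
show([.4599,.3514,.0815],-175,0);print(manip.sense()["torque"])
```

```text
pos [0.4592 0.3506 0.0814] q [0.57 0.6  1.7  0.   0.85 0.49] F [-5.  -2.8  5.1] w 0.0476 t 33.0
target [0.4599 0.3514 0.0815] turn [-6.0000e-02 -0.0000e+00  1.7944e+02] shift now-axes [ 0.07  0.07 -0.01] shift final-axes [-0.07 -0.07 -0.01]
[-0.60644233  0.82265832  0.01453446]
```

Request:
{"op": "apply_moves", "data": {"steps": [0, 0, 0, 0, 0, 6, 0, 0, 0, 0, 0, 6, 0, 0, 0, 0, 0, 6, 0, 0, 0, 0, 0, 6, 0, 0, 0, 0, 0, 6, 0, 0, 0, 0, 0, 6, 0, 0, 0, 0, 0, 6, 0, 0, 0, 0, 0, 6, 0, 0, 0, 0, 0, 6, 0, 0, 0, 0, 0, 6, 0, 0, 0, 0, 0, 6, 0, 0, 0, 0, 0, 6, 0, 0, 0, 0, 0, 6, 0, 0, 0, 0, 0, 6, 0, 0, 0, 0, 0, 6, 0, 0, 0, 0, 0, 0, 0, 0, 0, 0, 0, 0]}}

```text
clock: 34.7
position: [0.4585, 0.3513, 0.0814]
tcp_rot: [-3.138, -0.127, 0.002]
force: [-8.8, 1.5, 7.6]
grip_width: 0.0476
finger_force: 25.0
```

Request:
{"op": "apply_moves", "data": {"steps": [0, 0, 0, 0, 0, 0, 0, 0, 0, 0, 0, 0, 0, 0, 0, 0, 0, 0, 0, 0, 0, 0, 0, 0, 0, 0, 0, 0, 0, 0, 0, 0, -2, 0, 0, 0, 0, 0, -4, 0, 0, 0, 0, 0, -4, 0, 0, 0, 0, 0, -4, 0, 0, 0, 0, 0, -2, 0, 0, 0, 3, 0, 0, 0, 0, 0, 4, 0, 0, 0, 0, 0, 4, 0, 0, 0, 0, 0, 4, 0, 0, 0, 0, 0, 0, 0, 0, 0, 0, 0], "hand": 0.1}}

```text
clock: 36.2
position: [0.6124, 0.3622, 0.24]
tcp_rot: [-3.138, -0.124, -0.003]
force: [0.9, -0.2, 0.0]
grip_width: 0.0837
finger_force: 0.0
```

Run:
```python
from h import *
show([.4599,.3514,.25])
p,d=manip.camera("top");s,e=manip.camera("scene")
cv2.imwrite("pics/s4.png",np.vstack([cv2.resize(p[205:285,60:150],None,fx=4,fy=4,interpolation=2),cv2.resize(s[210:280,330:420],None,fx=4,fy=4,interpolation=2)])[:,:,::-1])
```

```text
pos [0.6124 0.3622 0.24  ] q [0.47 0.65 1.17 0.   1.32 1.96] F [ 0.9 -0.2  0. ] w 0.0837 t 36.2
target [0.4599 0.3514 0.25  ] turn [0. 0. 0.] shift now-axes [-15.28  -0.13  -1.03] shift final-axes [-15.28  -0.13  -1.03]
```

View pics/s4.png

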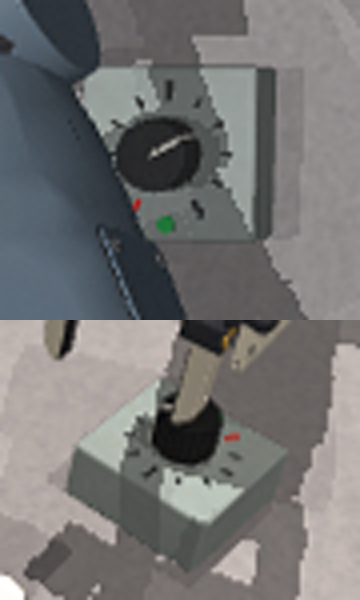

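The top crop shows the white line running from (150,157) to (197,133), towards tick 7, which is the second black tick clockwise of the long tick 5. I'll check its angle and the lid in numbers.

Run:
```python
from h import *
p,d=manip.camera("top");C=cloud("top",d);g=cv2.cvtColor(p,cv2.COLOR_RGB2GRAY)
m=np.zeros(d.shape,bool);m[225:260,85:125]=1
m&=(np.hypot(C[:,:,0]-.4595,C[:,:,1]-.3508)<.022)&(C[:,:,2]>.08)&(g>110);Q=ray("top",np.c_[np.nonzero(m)[::-1]],.092)
f=cv2.fitLine(Q[:,:2].astype(np.float32),2,0,.01,.01).ravel();v=f[:2]*np.sign(f[:2]@(Q.mean(0)[:2]-[.4595,.3508]))
a=np.degrees(np.arctan2(v[1],v[0]));print("pointer",len(Q),a,"value",((150-a)%360)/30)
m[:]=0;m[160:270,175:275]=1;m&=(C[:,:,2]>.07)&(C[:,:,2]<.095)&(g<100);Q=C[m];c=np.median(Q,0)
A=np.c_[(Q-UC)@UY,(Q-UC)@UX,np.ones(len(Q))];k=np.linalg.lstsq(A,Q[:,2],rcond=None)[0];print("lid",len(Q),"slope",-k[0],"z at unit centre",k[2])
```

```text
pointer 7 -64.39442891748912 value 7.146480963916304
lid 1564 slope -0.0005831639741111929 z at unit centre 0.08086407218395662
```

```bash
python3 -c "
from rig import manip
print(manip.sign_off())"
```

```text
the job is handed in; nothing more can be done
None
```

I handed the job in with both plates flat and side by side on the bed, the lid shut (measured slope about 0 rad) and the collar reading 7 in the last picture; no verdict came back.

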